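# Nudge a cover plate home over its dowel pins

### The job

With the fingertips, nudge the dark steel cover plate sideways along the fixture's raised ledge, using the fence as a guide, until it slides off the step and both its holes drop over the two locating pins, so that it lies flat and fully home on the sunken seat. Push it only: do not lift or carry it, and leave the things around it (rings, wrench, screwdriver, bush, jar) where they are.

Things in the scene. Friction and masses are not known exactly. Their poses are not given: they have to be found in the camera images.
- fixture: Fixed assembly fixture, grey with a bright steel ledge, 144 mm wide in x to the fence. Origin on the table top under the step edge, midway between the pins in x. Its x points across it (away from the robot at yaw 0), its y along it (to the robot's left), z up; yaw up to 0.4 rad either way. Raised ledge at y 0 to +150 mm, sunken seat at y -180 to 0. Nothing stops the plate at the -y end or on the -x side.
- step (a point): Middle of the ledge's top edge, at x 0, y 0 of the fixture. The ledge is flat, 39 mm above the table, x -78 to +66 mm. Here it steps down 9 mm to the seat, 30 mm above the table. Sliding the plate on the ledge takes 3 to 12 N.
- fence (a point): Inner face of the straight steel fence at x +65.8, y 0 of the fixture, at ledge height. The fence runs the fixture's whole length in y, is 14 mm thick, and its top is 50 mm above the table (11 mm above the ledge). A plate pushed flush against it is lined up with the pins in x and yaw.
- pin_near (a point): Foot, on the seat, of the locating pin nearer the robot, at x -50, y -47 mm of the fixture. Both pins are steel, 12 mm thick, round-nosed (4.4 mm flat at the tip), 8.5 mm high, so their tips are 0.5 mm below the ledge's level.
- pin_far (a point): Foot of the like locating pin next to the fence, at x +50, y -47 mm of the fixture.
- plate: Loose dark steel cover plate, 130 mm (its x) by 110 mm (its y) by 6 mm thick, 0.5 to 0.8 kg. Origin at the centre of its underside, z up. It starts flat on the ledge, its centre 60 to 85 mm in y from the step and its long axis within 0.12 rad of the fixture's x, its middle 13 to 23 mm short of lying against the fence. The shallow marks on its top are not holes.
- seated (a point): Where the plate's origin is when fully home: x 0, y -59, z 30 mm of the fixture. The pins then stand 2.5 mm out of its top and its trailing (+y) edge is 4 mm past the step. Pushed slowly along the fence towards -y it slides over the pin tips, dips its leading edge about 9 mm once its middle is past the pins, and falls home when the holes come over them.
- hole_near (a point): Centre, at the underside, of the plate's through hole that goes on pin_near: 14 mm wide, at x -50, y +12 mm of the plate.
- hole_far (a point): The same for the hole that goes on pin_far, at x +50, y +12 mm of the plate.
- spacer: bystander: small steel spacer ring, 42 mm across, 14 mm high, lying on the far-from-the-ledge end (-y end) of the fixture's seat; origin at the middle of its underside
- race: bystander: steel bearing race, a ring 80 mm across and 18 mm high, on the table on the fixture's near (-x) side; origin at the middle of its underside
- wrench: bystander: flat steel wrench lying on the table on the fixture's near (-x) side; origin at the middle of its underside
- bush: bystander: flanged steel bush, 60 mm across the flange, 48 mm high, behind the fence (+x); origin at the middle of its underside
- grease: bystander: white jar with black cap, 60 mm across, 75 mm high, behind the fence (+x); origin at the middle of its underside
- driver: bystander: screwdriver lying on the table past the ledge's end (+y); origin at the middle of its underside
- collar: bystander: dark steel collar, 64 mm across, 24 mm high, on the table past the seat's end (-y); origin at the middle of its underside

How it is judged:
At the end, for the whole second after the job is handed in: Both holes of the plate are over their pins (within 3 mm), the plate lies flat (within 0.03 rad) on the seat (underside within 2 mm of it) and at rest (horizontal distance between hole_near and pin_near below 0.003 m and horizontal distance between hole_far and pin_far below 0.003 m and z of each of hole_near, hole_far, plate in the frame of fixture below 0.032 m and angle between plate's own z axis and vertical below 0.03 rad and linear speed of plate below 0.01 m/s); the robot touches nothing.
It fails at once if the plate is lifted: its centre more than 8 mm above its height on the ledge, or tilted by more than 0.3 rad (z of plate in the frame of fixture above 0.047 m or angle between plate's own z axis and vertical above 0.3 rad).
It fails at once if a bystander is moved by more than 15 mm (distance of any of spacer, race, wrench, bush, grease, driver, collar from where it was at the start of the episode above 0.015 m).
It also fails if it takes over 48 s, if anything falls off the work surface, if the arm or the gripper's body presses on something with over 40 N, if the wrist force passes 120 N, or if a joint passes its speed limit or range.

### The arm

A 6-joint arm with a two-finger parallel gripper is mounted at the origin on the work surface. World frame = base frame: x ahead of the robot, y to its left, z up, the work surface at z = 0. Lengths are in m, angles in rad, forces in N, time in s.
With the tool pointing down it reaches from about 0.375 to 0.975 m from the base axis. Payload 3.8 kg.
Tool frame: the origin (TCP) lies where the fingers leave the gripper's body, on its centre line; the fingertips stand 73 mm ahead of it and the grasp point (between the pads) lies 54 mm ahead of it; x points along the fingers, y is the direction in which the jaws open and shut, and the axes are right-handed (so a half turn about x gives the same grasp; the last joint's range is limited). The gripper opens to 85 mm and grips with 20 to 120 N. Pads are 22 mm wide; open, the fingers measure 114 mm over their backs; the gripper's body (76 mm by 85 mm) begins 54 mm behind the grasp point. The pads swing forward as they close: fully open they stand 13 mm farther back than shut.
Start: joints at [-1.322, 0.264, 1.604, -0, 1.274, -0.037], TCP at [0.19, -0.648, 0.304] pointing down, gripper open.
Joint ranges: [-2.63, 2.63], [-0.94, 2.18], [0.31, 2.57], [-1.31, 4.45], [0, 2.66], [-2.55, 2.55]. Speed limits (rad/s): [2.57, 2.57, 3.14, 3.14, 3.14, 3.14].

### API

Orientations are given as [roll, pitch, yaw] about the fixed x, y, z axes, in that order (R = Rz(yaw) Ry(pitch) Rx(roll)).
In Python, from rig import * gives the robot as it stands.
- The arm moves only by the shell command python3 -m creep 'ROWS' [FORCE]. ROWS is JSON, a list of rows, each an object with "translation": the shift along the tool's x, y, z in cm, a list of three; "rotation": the turn, a rotation vector about the tool's x, y, z in rad, a list of three; "claw": the closure, from -1 (fully open) to 1 (shut). In form: [{"translation": [dx, dy, dz], "rotation": [wx, wy, wz], "claw": claw}, ...]. A call has 1 to 10 rows; each row is the pose to reach, as a shift and turn from the pose measured when the call began, along the tool's axes at that moment; what a row does not reach only later rows make up. A row lasts 1/8 s, in which the tool goes at most 62.5 mm and 10.7 degrees, less where a joint would pass 70% of its speed; a pose out of reach is approached as far as the arm can. A call with a gripper value outside its range is refused whole. The fingers move at their own pace and stop on an object; FORCE is the grip in N (left out, the last holds). Time passes only in rows, so rows that repeat a pose let the fingers close. It gives the time, the measured TCP pose, the force and the opening at its end, in the units of the state.
- sense(): the state, without advancing time (a new reading comes with each control period).
- camera(name): name is "scene" or "top"; returns (picture, depth): 420x560x3 uint8, blue, green, red; 420x560 float32, m along the optical axis (not along the pixel's ray), 0 where there is no reading.
- camera_info(name): a dict with "fx", "fy", "cx", "cy" (pixels), "R" (3x3) and "t" (3): a world point X has camera coordinates R X + t. Camera axes: x right, y down, z forward; pixel columns grow to the right and rows downward; lengths in m; the calibration is good to about 2 mm. A picture is of the moment at which its call begins. camera_info takes no time and is no camera call.
- hand_in(): hands the job in, once; it reports no verdict.
The state is a dict: "clock": time; "q": joint angles; "dq": joint speeds; "effort": joint torques, N m; "eef_pos": TCP position; "eef_rot": TCP orientation; "force": force on the tool from outside, world axes, zero at the start; "ft_torque": the same for the moment, N m; "gripper_width": finger opening in m.
Only numpy, scipy, OpenCV 4.12 (cv2) and the standard library are available. Lean on these libraries where they do the work, as an engineer would, in place of code of your own. Each camera call takes 0.05 s, during which the arm holds its last target. There are 200 camera calls.

## Working session

There is one attempt and no reset: what is moved stays moved. The work goes in short steps, Python scripts to look and compute and a shell command to move; the robot and the scene stay as the last step left them, time stands still between calls to the robot, and variables do not carry over. Pictures are saved under pics/ and viewed, about 8 in all and at most 12, crops included, and the job is handed in when it is done.

```bash
mkdir -p pics; ls
python3 - <<'E'
from rig import *
import cv2
for n in ("top","scene"):
    p,d=camera(n); cv2.imwrite(f"pics/{n}0.png",p); i=camera_info(n); print(n,i)
    import numpy as np; np.save(f"pics/{n}0.npy",d)
s=sense(); print(s)
E
```

```text
pics
top {'fx': 511.11608288806985, 'fy': 511.11608288806985, 'cx': 280.54803902591397, 'cy': 212.2946686751376, 'R': array([[-0.10182839, -0.994787  ,  0.00545874],
       [-0.97472481,  0.09867492, -0.20043655],
       [ 0.19885303, -0.0257309 , -0.97969148]]), 't': array([0.08893975, 0.59007597, 0.92271417])}
scene {'fx': 542.2642021650156, 'fy': 542.2642021650156, 'cx': 276.2604875235574, 'cy': 206.84984148233846, 'R': array([[ 0.78351503,  0.62134699, -0.00566713],
       [ 0.38968713, -0.49845628, -0.77439349],
       [-0.48399188,  0.60454053, -0.63267892]]), 't': array([-0.5150121 , -0.14123921,  1.39016971])}
{'clock': 0.1, 'q': array([-1.32188537e+00,  2.64706968e-01,  1.60525400e+00, -2.63416701e-05,
        1.27369849e+00, -3.69014855e-02]), 'dq': array([ 0.00024767, -0.00259154, -0.003371  ,  0.00013874, -0.00149572,
       -0.00163165]), 'effort': array([ 1.56159495e-04, -5.16707253e+01, -3.68589950e+01,  3.13253999e-06,
        6.32923577e-03, -2.43610384e-05]), 'eef_pos': array([ 0.19017045, -0.64711777,  0.30265778]), 'eef_rot': array([-1.5955194 ,  1.56872937,  1.83189343]), 'force': array([ 0.90032919, -0.89020851,  0.15874726]), 'ft_torque': array([-0.04077837,  0.00024394,  0.02141008]), 'gripper_width': 0.08524323432312796}
```

View pics/top0.png

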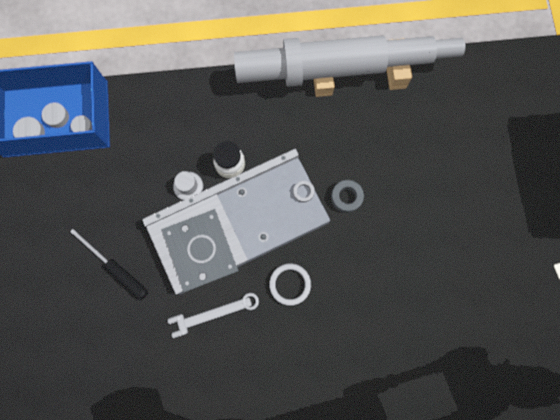

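View pics/scene0.png

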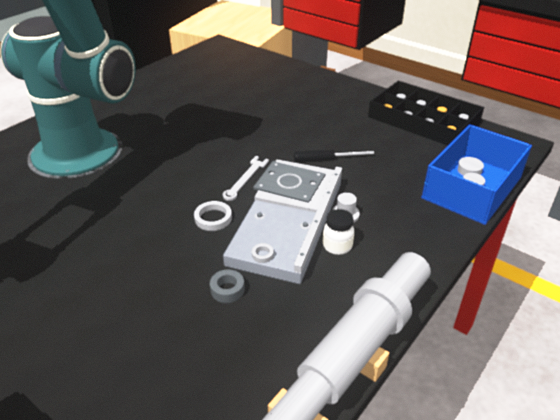

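The top picture shows the fixture with the plate at about (200,248), the pins at (242,192) and (263,237), and the fence running (146,222) to (297,153). I'll enlarge it to pick corners.

```bash
cat > h.py <<'E'
from rig import *
import cv2, numpy as np
def ray(n,uv,z):
    i=camera_info(n); R,t=np.array(i["R"]),np.array(i["t"]); c=-R.T@t
    d=R.T@np.array([(uv[0]-i["cx"])/i["fx"],(uv[1]-i["cy"])/i["fy"],1.]); return c+d*(z-c[2])/d[2]
def proj(n,X):
    i=camera_info(n); c=np.array(i["R"])@X+i["t"]; return np.array([i["fx"]*c[0]/c[2]+i["cx"],i["fy"]*c[1]/c[2]+i["cy"]])
def crop(p,u,v,w,h,k,f): cv2.imwrite(f,cv2.resize(p[v:v+h,u:u+w],None,fx=k,fy=k,interpolation=cv2.INTER_CUBIC))
E
python3 - <<'E'
from h import *
crop(cv2.imread("pics/top0.png"),138,145,200,150,4,"pics/c0.png")
E
```

```text
(no output)
```

View pics/c0.png

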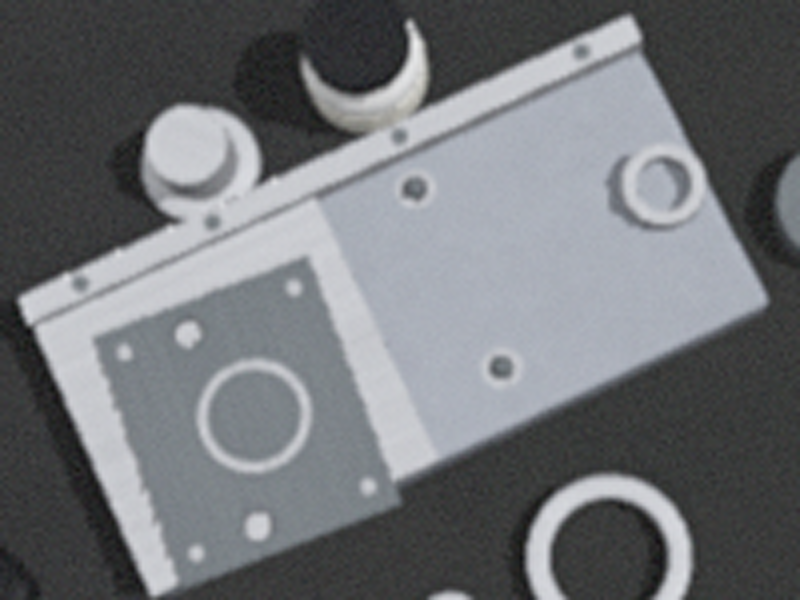

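The crop shows the pins at (414,188) and (501,367), the step from (318,197) to (438,458), and the plate corners near (95,338), (310,256), (400,505) and (180,587). The plate's holes are at (188,334) and (258,526).

```bash
cat >> h.py <<'E'
def P(c,z,u0=138,v0=145,k=4): return ray("top",(u0+(c[0]+.5)/k-.5,v0+(c[1]+.5)/k-.5),z)
E
python3 - <<'E'
from h import *
pf,pn=P((414,188),.0385),P((501,367),.0385)
s1,s2=P((318,197),.039),P((438,458),.039)
f1,f2=P((36,322),.050),P((640,48),.050)   # fence inner top edge
print("pins",pf,pn,np.linalg.norm(pf-pn))
print("step",s1,s2,np.linalg.norm(s1-s2))
fd=(f1-f2)/np.linalg.norm(f1-f2)
print("fence",f1,f2,np.linalg.norm(f1-f2),"yaw",np.arctan2(-fd[0],fd[1]))
ex=(pf-pn)[:2]; print("yaw pins",np.arctan2(ex[1],ex[0]), "yaw step",np.arctan2(*(s1-s2)[[1,0]]))
c=[P(q,.045) for q in ((95,338),(310,256),(400,505),(180,587))]
for i in range(4): print("plate edge",np.linalg.norm(c[i]-c[(i+1)%4]))
yaw=np.mean([np.arctan2(-fd[0],fd[1]),np.arctan2(ex[1],ex[0])])
X=np.array([np.cos(yaw),np.sin(yaw)]);Y=np.array([-X[1],X[0]])
O=(pf+pn)[:2]/2+.047*Y
print("O",O,"yaw",yaw)
for n,q in dict(s1=s1,s2=s2,f1=f1,f2=f2,c0=c[0],c1=c[1],c2=c[2],c3=c[3],cen=sum(c)/4,hf=P((188,334),.045),hn=P((258,526),.045)).items():
    print(n,np.round([(q[:2]-O)@X*1e3,(q[:2]-O)@Y*1e3],1))
e=(c[1]+c[0]-c[2]-c[3])[:2]; print("plate yaw rel",np.arctan2(e[1],e[0])-yaw)
E
```

```text
pins [0.64970917 0.10154488 0.0385    ] [0.55622684 0.06722619 0.0385    ] 0.09958272296713125
step [0.64978683 0.14907666 0.039     ] [0.51511616 0.10159602 0.039     ] 0.14279566095129348
fence [0.59886573 0.2879293  0.05      ] [ 0.70678539 -0.01674793  0.05      ] 0.32322572194349275 yaw 0.34042025747946586
yaw pins 0.3518391506078466 yaw step 0.33896121883972014
plate edge 0.11064511988777877
plate edge 0.12959046194632368
plate edge 0.1101976594742853
plate edge 0.127615353673365
O [0.58702281 0.1285981 ] yaw 0.34612970404365623
s1 [66. -2.]
s2 [-76.8  -1. ]
f1 [ 65.2 145.9]
f2 [  63.3 -177.4]
c0 [ 47. 124.]
c1 [39.  13.6]
c2 [-90.1  24.7]
c3 [-80.2 134.5]
cen [-21.1  74.2]
hf [29.3 82.7]
hn [-69.9  89.7]
plate yaw rel -0.0840332092108878
```

```bash
cat >> h.py <<'E'
from scipy.spatial.transform import Rotation as Ro
YAW=0.341; O=np.array([.5870,.1286])
X=np.array([np.cos(YAW),np.sin(YAW)]);Y=np.array([-X[1],X[0]])
def goal(x,y,ztip,flip=1):   # fixture mm -> tool-frame shift cm, rotvec
    s=sense(); R=Ro.from_euler("xyz",s["eef_rot"])
    p=np.r_[O+X*x/1e3+Y*y/1e3,ztip/1e3+.073]
    ty=flip*np.r_[X,0]; tx=np.array([0,0,-1.]); G=Ro.from_matrix(np.c_[tx,ty,np.cross(tx,ty)])
    return R.inv().apply(p-s["eef_pos"])*100,(R.inv()*G).as_rotvec()
def where():
    s=sense(); R=Ro.from_euler("xyz",s["eef_rot"]); t=s["eef_pos"]+R.apply([.073,0,0]); d=t[:2]-O
    f=s["force"]; print("t",s["clock"],"tip fix mm",np.round([d@X*1e3,d@Y*1e3,t[2]*1e3],1),"F fix",np.round([f[:2]@X,f[:2]@Y,f[2]],1),"w",round(s["gripper_width"],4))
E
python3 - <<'E'
from h import *
where()
for f in(1,-1): print(np.round(goal(-125,74,100,f),3))
E
```

```text
t 0.1 tip fix mm [-633.4 -598.2  229.7] F fix [ 0.6 -1.1  0.2] w 0.0852
[[ 1.3113e+01 -6.9909e+01 -4.7054e+01]
 [-1.6260e+00 -2.0000e-03  2.0000e-03]]
[[ 1.3113e+01 -6.9909e+01 -4.7054e+01]
 [ 1.5160e+00  2.0000e-03  2.0000e-03]]
```

```bash
python3 -m creep '[{"translation":[0,-5,-3.4],"rotation":[-0.12,0,0],"claw":1},{"translation":[0,-10,-6.8],"rotation":[-0.24,0,0],"claw":1},{"translation":[0,-15,-10.2],"rotation":[-0.36,0,0],"claw":1},{"translation":[0,-20,-13.6],"rotation":[-0.48,0,0],"claw":1},{"translation":[0,-25,-17],"rotation":[-0.6,0,0],"claw":1},{"translation":[0,-30,-20.4],"rotation":[-0.72,0,0],"claw":1},{"translation":[0,-35,-23.8],"rotation":[-0.84,0,0],"claw":1},{"translation":[0,-40,-27.2],"rotation":[-0.96,0,0],"claw":1},{"translation":[0,-45,-30.6],"rotation":[-1.08,0,0],"claw":1},{"translation":[0,-50,-34],"rotation":[-1.2,0,0],"claw":1}]' 40
python3 - <<'E'
from h import *
where(); print(np.round(goal(-125,74,100),3))
E
```

```text
clock: 1.35
eef_pos: [0.3753, -0.0696, 0.3037]
eef_rot: [3.087, 1.569, 1.435]
force: [0.1, 0.3, 0.1]
gripper_width: -0.0004
t 1.35 tip fix mm [-265.7 -115.9  230.7] F fix [0.2 0.3 0.1] w -0.0004
[[ 1.3108e+01  5.0460e+00 -2.3082e+01]
 [-4.2200e-01 -2.0000e-03 -0.0000e+00]]
```

```bash
python3 -m creep '[{"translation":[1,1,-4.5],"rotation":[-0.09,0,0],"claw":1},{"translation":[3,2,-9],"rotation":[-0.18,0,0],"claw":1},{"translation":[6,3,-13.5],"rotation":[-0.27,0,0],"claw":1},{"translation":[9,4,-18],"rotation":[-0.36,0,0],"claw":1},{"translation":[12,4.8,-22],"rotation":[-0.422,-0.002,0],"claw":1},{"translation":[13.1,5.05,-23.1],"rotation":[-0.422,-0.002,0],"claw":1},{"translation":[13.1,5.05,-23.1],"rotation":[-0.422,-0.002,0],"claw":1}]'
python3 - <<'E'
from h import *
where(); print(np.round(goal(-120,74,41),3))
p,d=camera("scene"); cv2.imwrite("pics/s1f.png",p); crop(p,190,100,200,150,4,"pics/s1.png")
E
```

```text
clock: 2.22
eef_pos: [0.4437, 0.1566, 0.1721]
eef_rot: [-1.344, 1.568, -2.574]
force: [0.5, 0.2, 0.2]
gripper_width: -0.0001
t 2.225 tip fix mm [-125.8   74.3   99.1] F fix [0.6 0.  0.2] w -0.0001
[[5.805e+00 5.810e-01 2.900e-02]
 [0.000e+00 1.000e-03 3.000e-03]]
```

View pics/s1.png

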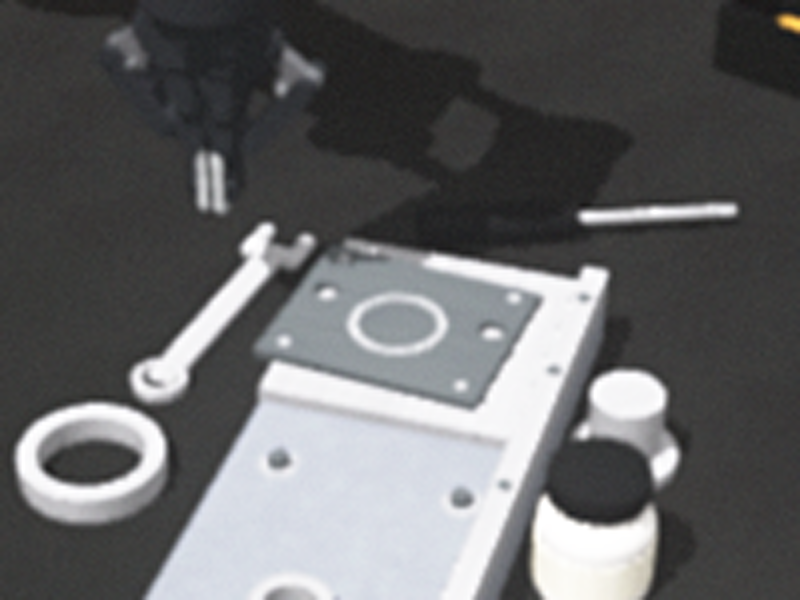

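The fingers are shut at about (212,185), near side of the plate and above it; everything else is in place. Next I go down beside the near edge.

```bash
python3 -m creep '[{"translation":[2,0.2,0],"rotation":[0,0,0.002],"claw":1},{"translation":[4,0.4,0],"rotation":[0,0,0.002],"claw":1},{"translation":[5.8,0.55,0],"rotation":[0,0,0.002],"claw":1},{"translation":[5.8,0.55,0],"rotation":[0,0,0.002],"claw":1}]'
python3 - <<'E'
from h import *
where(); print(np.round(goal(-72,74,41),3))
E
```

```text
clock: 2.78
eef_pos: [0.449, 0.1566, 0.1151]
eef_rot: [0.012, 1.57, -1.22]
force: [-0.2, 0.5, 0.1]
gripper_width: -0.0001
t 2.775 tip fix mm [-120.7   72.4   42.1] F fix [0.  0.5 0.1] w -0.0001
[[ 1.080e-01  4.872e+00 -1.630e-01]
 [-3.000e-03  1.000e-03 -0.000e+00]]
```

```bash
python3 -m creep '[{"translation":[0.1,1,-0.1],"rotation":[0,0,0],"claw":1},{"translation":[0.1,2,-0.15],"rotation":[0,0,0],"claw":1},{"translation":[0.1,2.4,-0.15],"rotation":[0,0,0],"claw":1},{"translation":[0.1,2.7,-0.15],"rotation":[0,0,0],"claw":1},{"translation":[0.1,3.0,-0.15],"rotation":[0,0,0],"claw":1},{"translation":[0.1,3.3,-0.15],"rotation":[0,0,0],"claw":1},{"translation":[0.1,3.6,-0.15],"rotation":[0,0,0],"claw":1},{"translation":[0.1,3.9,-0.15],"rotation":[0,0,0],"claw":1}]'
python3 - <<'E'
from h import *
where(); print(np.round(goal(-72,74,41),3))
E
```

```text
clock: 3.78
eef_pos: [0.482, 0.1699, 0.113]
eef_rot: [-1.467, 1.562, -2.699]
force: [-8.0, -4.0, 7.0]
gripper_width: -0.0001
t 3.775 tip fix mm [-85.8  74.   40. ] F fix [-8.9 -1.1  7. ] w -0.0001
[[-1.160e-01  1.316e+00 -0.000e+00]
 [-2.000e-03  1.000e-03  9.000e-03]]
```

```bash
python3 -m creep '[{"translation":[-0.2,0.2,0],"rotation":[0,0,0],"claw":1},{"translation":[-0.2,0.4,0],"rotation":[0,0,0.005],"claw":1},{"translation":[-0.2,0.6,0],"rotation":[0,0,0.009],"claw":1},{"translation":[-0.2,0.8,0],"rotation":[0,0,0.009],"claw":1}]'
python3 - <<'E'
from h import *
where(); print(np.round(goal(-72,74,41),3))
p,d=camera("top"); crop(p,138,145,200,150,4,"pics/t2.png")
E
```

```text
clock: 4.28
eef_pos: [0.4893, 0.1725, 0.1145]
eef_rot: [-0.536, 1.57, -1.768]
force: [-3.0, -1.0, -1.8]
gripper_width: -0.0002
t 4.275 tip fix mm [-77.5  73.9  41.5] F fix [-3.1  0.  -1.8] w -0.0002
[[ 0.054  0.545 -0.   ]
 [-0.002  0.001  0.001]]
```

View pics/t2.png

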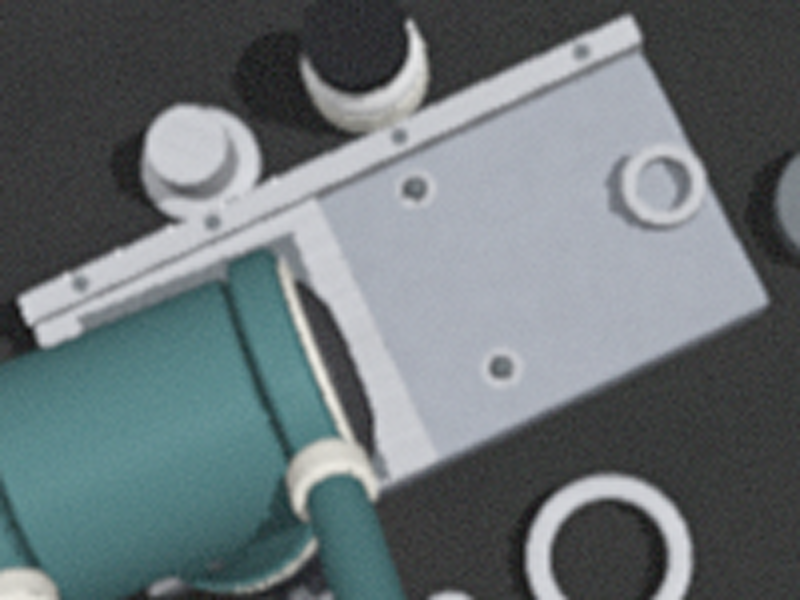

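The far edge of the plate, about (80,322) to (290,238), now lies close to the fence and is still a little short. I'll push on.

```bash
python3 -m creep '[{"translation":[0.05,0.2,0],"rotation":[0,0,0],"claw":1},{"translation":[0.05,0.4,0],"rotation":[0,0,0],"claw":1},{"translation":[0.05,0.6,0],"rotation":[0,0,0],"claw":1}]'
python3 - <<'E'
from h import *
where()
E
```

```text
clock: 4.7
eef_pos: [0.4949, 0.1744, 0.1144]
eef_rot: [-1.016, 1.569, -2.249]
force: [-4.8, -2.6, 1.0]
gripper_width: -0.0002
t 4.7 tip fix mm [-71.6  73.9  41.4] F fix [-5.4 -0.8  1. ] w -0.0002
```

```bash
python3 -m creep '[{"translation":[0,0.2,0],"rotation":[0,0,0],"claw":1},{"translation":[0,0.4,0],"rotation":[0,0,0],"claw":1}]'
python3 - <<'E'
from h import *
where()
E
```

```text
clock: 4.95
eef_pos: [0.4966, 0.1749, 0.1143]
eef_rot: [-1.444, 1.563, -2.676]
force: [-11.9, -5.2, 10.2]
gripper_width: -0.0
t 4.95 tip fix mm [-70.3  73.8  41.3] F fix [-12.9  -0.9  10.2] w -0.0
```

```bash
python3 -m creep '[{"translation":[-0.1,0.4,0],"rotation":[0,0,0.008],"claw":1},{"translation":[-0.1,0.5,0],"rotation":[0,0,0.008],"claw":1}]'
python3 - <<'E'
from h import *
where()
E
python3 -m creep '[{"translation":[0,-1,0],"rotation":[0,0,0],"claw":1},{"translation":[0,-2,0],"rotation":[0,0,0],"claw":1},{"translation":[-3,-2,0],"rotation":[0,0,0],"claw":1},{"translation":[-5,-2,0],"rotation":[0,0,0],"claw":1}]'
python3 - <<'E'
from h import *
where(); print(np.round(goal(3,165,90),3)); print(np.round(goal(3,165,41),3))
E
```

```text
clock: 5.2
eef_pos: [0.4971, 0.1751, 0.1143]
eef_rot: [-1.478, 1.559, -2.71]
force: [-16.0, -7.2, 9.8]
gripper_width: -0.0001
t 5.2 tip fix mm [-70.   73.8  41.3] F fix [-17.5  -1.4   9.8] w -0.0001
clock: 5.7
eef_pos: [0.4799, 0.169, 0.1663]
eef_rot: [-1.419, 1.563, -2.65]
force: [0.5, -0.6, -0.1]
gripper_width: -0.0001
t 5.7 tip fix mm [-88.   73.9  93.3] F fix [ 0.2 -0.7 -0.1] w -0.0001
[[ 2.510e-01  9.026e+00 -9.124e+00]
 [-2.000e-03  1.000e-03  8.000e-03]]
[[ 5.151e+00  9.063e+00 -9.130e+00]
 [-2.000e-03  1.000e-03  8.000e-03]]
```

```bash
python3 -m creep '[{"translation":[0.2,0,-5],"rotation":[0,0,0.008],"claw":1},{"translation":[0.2,4,-9.1],"rotation":[0,0,0.008],"claw":1},{"translation":[0.2,9,-9.1],"rotation":[0,0,0.008],"claw":1},{"translation":[2.5,9.05,-9.1],"rotation":[0,0,0.008],"claw":1},{"translation":[5,9.05,-9.1],"rotation":[0,0,0.008],"claw":1},{"translation":[5,9.05,-9.1],"rotation":[0,0,0.008],"claw":1}]'
python3 - <<'E'
from h import *
where(); print(np.round(goal(3,140,41),3))
p,d=camera("scene"); crop(p,190,100,200,150,4,"pics/s3.png")
E
```

```text
clock: 6.45
eef_pos: [0.5336, 0.2844, 0.1137]
eef_rot: [-1.046, 1.568, -2.278]
force: [-1.0, -1.1, -0.8]
gripper_width: 0.0002
t 6.45 tip fix mm [  1.6 164.5  40.7] F fix [-1.3 -0.7 -0.8] w 0.0002
[[-2.400e-02  1.300e-01  2.465e+00]
 [-2.000e-03  1.000e-03  2.000e-03]]
```

View pics/s3.png

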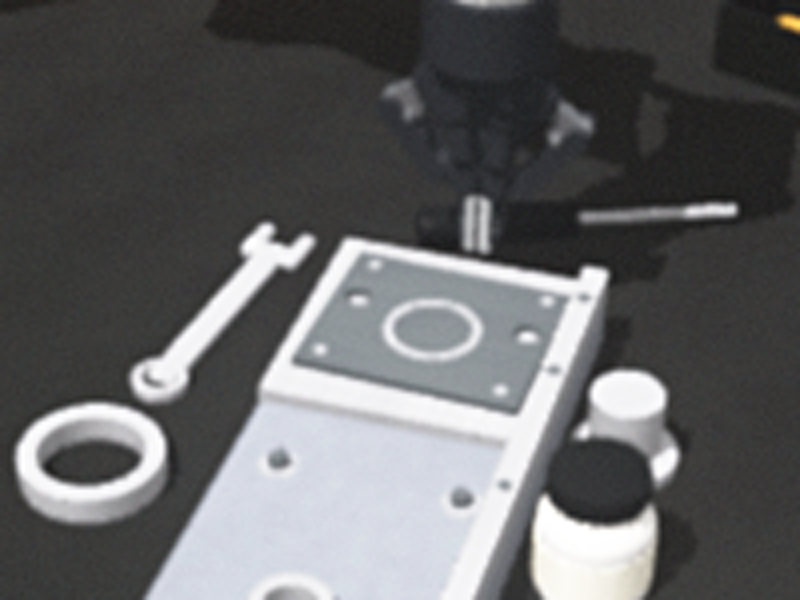

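The plate's far edge now runs flush along the fence (right edge about (518,410) to (575,290)). The shut fingers at (477,225) stand behind its trailing edge. Now I push along the fence.

```bash
python3 -m creep '[{"translation":[-0.05,0.13,1],"rotation":[0,0,0],"claw":1},{"translation":[-0.05,0.13,1.8],"rotation":[0,0,0],"claw":1},{"translation":[-0.05,0.15,2.2],"rotation":[0,0,0],"claw":1},{"translation":[-0.05,0.15,2.6],"rotation":[0,0,0],"claw":1},{"translation":[-0.05,0.15,3.0],"rotation":[0,0,0],"claw":1},{"translation":[-0.05,0.15,3.4],"rotation":[0,0,0],"claw":1},{"translation":[-0.05,0.15,3.8],"rotation":[0,0,0],"claw":1},{"translation":[-0.05,0.15,4.2],"rotation":[0,0,0],"claw":1}]'
python3 - <<'E'
from h import *
where(); print(np.round(goal(4,40,41.3),3))
E
```

```text
clock: 7.5
eef_pos: [0.5497, 0.2469, 0.1162]
eef_rot: [2.557, 1.569, 1.325]
force: [-3.1, 4.3, 0.7]
gripper_width: 0.0002
t 7.5 tip fix mm [  4.5 124.1  43.2] F fix [-1.4  5.1  0.7] w 0.0002
[[ 1.810e-01 -2.300e-02  8.401e+00]
 [-2.000e-03 -1.000e-03 -1.000e-03]]
```

```bash
python3 -m creep '[{"translation":[0.15,0,0.5],"rotation":[0,0,0],"claw":1},{"translation":[0.2,0,1.0],"rotation":[0,0,0],"claw":1},{"translation":[0.2,0,1.5],"rotation":[0,0,0],"claw":1},{"translation":[0.2,0.02,2.0],"rotation":[0,0,0],"claw":1},{"translation":[0.2,0.02,2.5],"rotation":[0,0,0],"claw":1},{"translation":[0.2,0.02,3.0],"rotation":[0,0,0],"claw":1},{"translation":[0.2,0.04,3.5],"rotation":[0,0,0],"claw":1},{"translation":[0.2,0.04,4.0],"rotation":[0,0,0],"claw":1},{"translation":[0.2,0.05,4.5],"rotation":[0,0,0],"claw":1},{"translation":[0.2,0.05,5.0],"rotation":[0,0,0],"claw":1}]'
python3 - <<'E'
from h import *
where(); print(np.round(goal(4,40,41.3),3))
p,d=camera("scene"); crop(p,190,100,200,150,4,"pics/s4.png")
E
```

```text
clock: 8.75
eef_pos: [0.5656, 0.2033, 0.1159]
eef_rot: [3.039, 1.563, 1.806]
force: [-7.8, 12.5, 9.9]
gripper_width: -0.0
t 8.75 tip fix mm [ 4.9 78.1 42.9] F fix [-3.1 14.4  9.9] w -0.0
[[ 1.280e-01 -6.800e-02  3.758e+00]
 [-4.000e-03 -8.000e-03 -1.000e-03]]
```

View pics/s4.png

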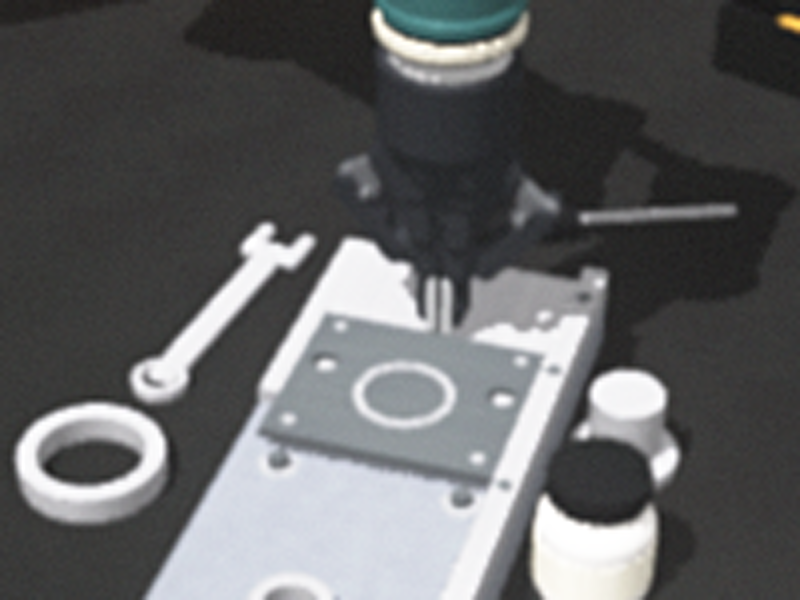

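The plate is still flush with the fence and its leading edge, about (262,435) to (487,482), is just short of the pins. Continuing.

```bash
python3 -m creep '[{"translation":[0.1,0,0.4],"rotation":[0,-0.004,0],"claw":1},{"translation":[0.15,0,0.8],"rotation":[0,-0.008,0],"claw":1},{"translation":[0.15,0,1.2],"rotation":[0,-0.008,0],"claw":1},{"translation":[0.15,0,1.6],"rotation":[0,-0.008,0],"claw":1},{"translation":[0.15,0,2.0],"rotation":[0,-0.008,0],"claw":1},{"translation":[0.15,0,2.4],"rotation":[0,-0.008,0],"claw":1},{"translation":[0.15,0,2.8],"rotation":[0,-0.008,0],"claw":1},{"translation":[0.15,0,3.2],"rotation":[0,-0.008,0],"claw":1},{"translation":[0.15,0,3.6],"rotation":[0,-0.008,0],"claw":1},{"translation":[0.15,0,4.0],"rotation":[0,-0.008,0],"claw":1}]'
python3 - <<'E'
from h import *
where(); print(np.round(goal(4,10,41.3),3))
E
```

```text
clock: 10.05
eef_pos: [0.5783, 0.1682, 0.1158]
eef_rot: [2.87, 1.566, 1.635]
force: [-7.7, 11.5, 10.4]
gripper_width: 0.0
t 10.05 tip fix mm [ 5.1 40.6 42.8] F fix [-3.4 13.4 10.4] w 0.0
[[ 1.390e-01 -9.000e-02  3.026e+00]
 [-5.000e-03 -5.000e-03 -1.000e-03]]
```

```bash
python3 -m creep '[{"translation":[0,0,0.3],"rotation":[0,-0.005,0],"claw":1},{"translation":[0,0,0.6],"rotation":[0,-0.005,0],"claw":1},{"translation":[0,0,0.9],"rotation":[0,-0.005,0],"claw":1},{"translation":[0,0,1.2],"rotation":[0,-0.005,0],"claw":1},{"translation":[0,0,1.5],"rotation":[0,-0.005,0],"claw":1},{"translation":[0,0,1.8],"rotation":[0,-0.005,0],"claw":1},{"translation":[0,0,2.1],"rotation":[0,-0.005,0],"claw":1}]'
python3 - <<'E'
from h import *
where(); print(np.round(goal(4,10,41.3),3))
p,d=camera("scene"); crop(p,190,100,200,150,4,"pics/s5.png")
E
```

```text
clock: 10.92
eef_pos: [0.5848, 0.1501, 0.1163]
eef_rot: [2.589, 1.568, 1.354]
force: [-3.3, 6.3, 4.1]
gripper_width: 0.0
t 10.925 tip fix mm [ 5.2 21.2 43.3] F fix [-1.   7.   4.1] w 0.0
[[ 0.201 -0.107  1.099]
 [-0.005 -0.003 -0.002]]
```

View pics/s5.png

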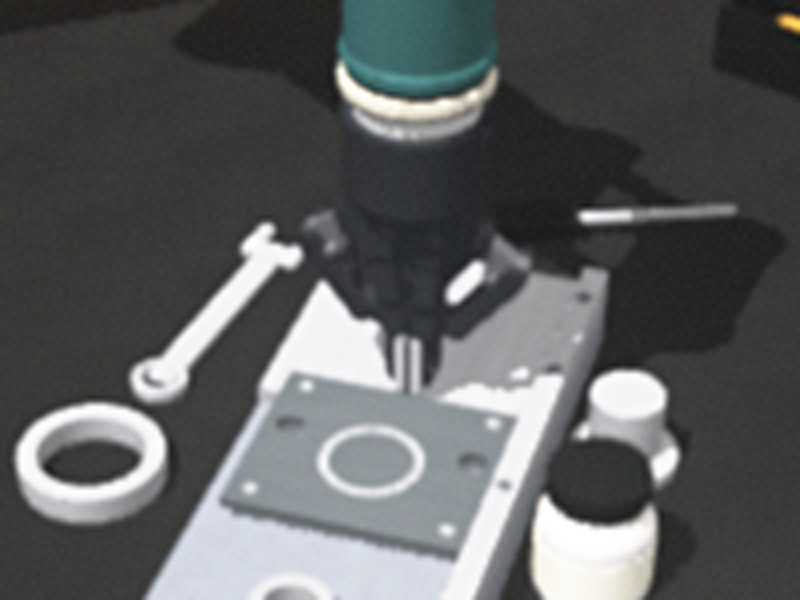

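The plate now bridges the ledge and pins, flush with the fence, and its trailing edge is about 10 to 15 mm short of the step. I go slowly from here.

```bash
python3 -m creep '[{"translation":[0.1,0,0.2],"rotation":[0,-0.003,0],"claw":1},{"translation":[0.15,0,0.4],"rotation":[0,-0.003,0],"claw":1},{"translation":[0.15,0,0.6],"rotation":[0,-0.003,0],"claw":1},{"translation":[0.15,0,0.8],"rotation":[0,-0.003,0],"claw":1},{"translation":[0.15,0,1.0],"rotation":[0,-0.003,0],"claw":1},{"translation":[0.15,0,1.2],"rotation":[0,-0.003,0],"claw":1}]'
python3 - <<'E'
from h import *
where()
E
```

```text
clock: 11.72
eef_pos: [0.5882, 0.141, 0.116]
eef_rot: [2.711, 1.567, 1.475]
force: [-5.4, 9.6, 7.8]
gripper_width: -0.0001
t 11.725 tip fix mm [ 5.4 11.6 43. ] F fix [-1.9 10.9  7.8] w -0.0001
```

```bash
python3 -m creep '[{"translation":[0,0,0.15],"rotation":[0,0,0],"claw":1},{"translation":[0,0,0.3],"rotation":[0,0,0],"claw":1}]'
python3 - <<'E'
from h import *
where()
p,d=camera("scene"); crop(p,190,100,200,150,4,"pics/s6.png")
E
```

```text
clock: 11.98
eef_pos: [0.5887, 0.1394, 0.1163]
eef_rot: [2.857, 1.564, 1.621]
force: [-3.3, 6.1, 1.9]
gripper_width: -0.0001
t 11.975 tip fix mm [ 5.4 10.1 43.3] F fix [-1.   6.9  1.9] w -0.0001
```

View pics/s6.png

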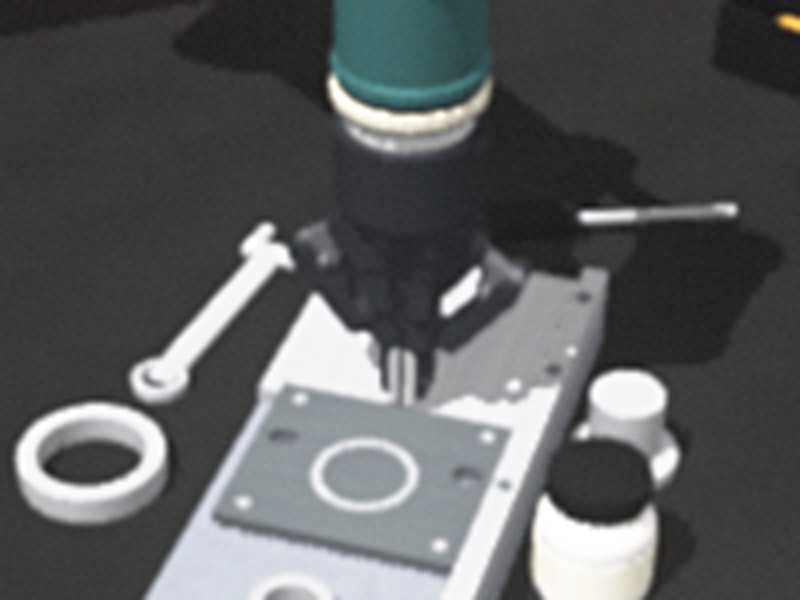

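The trailing edge, about (287,385) to (505,430), has almost reached the step, and there is no drop yet.

```bash
python3 -m creep '[{"translation":[0.1,0,0.2],"rotation":[0,0,0],"claw":1},{"translation":[0.1,0,0.4],"rotation":[0,0,0],"claw":1},{"translation":[0.1,0,0.6],"rotation":[0,0,0],"claw":1}]'
python3 - <<'E'
from h import *
where()
E
```

```text
clock: 12.4
eef_pos: [0.5909, 0.1333, 0.1154]
eef_rot: [2.752, 1.565, 1.516]
force: [0.2, -0.2, 0.5]
gripper_width: -0.0
t 12.4 tip fix mm [ 5.4  3.5 42.4] F fix [ 0.1 -0.3  0.5] w -0.0
```

```bash
python3 -m creep '[{"translation":[0,0,0.2],"rotation":[0,0,0],"claw":1},{"translation":[0,0,0.4],"rotation":[0,0,0],"claw":1}]'
python3 - <<'E'
from h import *
where()
E
```

```text
clock: 12.65
eef_pos: [0.5923, 0.129, 0.1151]
eef_rot: [2.781, 1.566, 1.545]
force: [-0.3, 0.0, 0.7]
gripper_width: -0.0001
t 12.65 tip fix mm [ 5.2 -1.  42.1] F fix [-0.3  0.1  0.7] w -0.0001
```

```bash
python3 -m creep '[{"translation":[0,0,0.2],"rotation":[0,0,0],"claw":1},{"translation":[0,0,0.4],"rotation":[0,0,0],"claw":1}]'
python3 - <<'E'
from h import *
where()
p,d=camera("scene"); crop(p,190,100,200,150,4,"pics/s7.png")
E
```

```text
clock: 12.9
eef_pos: [0.5936, 0.1249, 0.1149]
eef_rot: [2.816, 1.566, 1.58]
force: [0.1, -0.1, 0.1]
gripper_width: -0.0004
t 12.9 tip fix mm [ 5.1 -5.3 41.9] F fix [ 0.  -0.2  0.1] w -0.0004
```

View pics/s7.png

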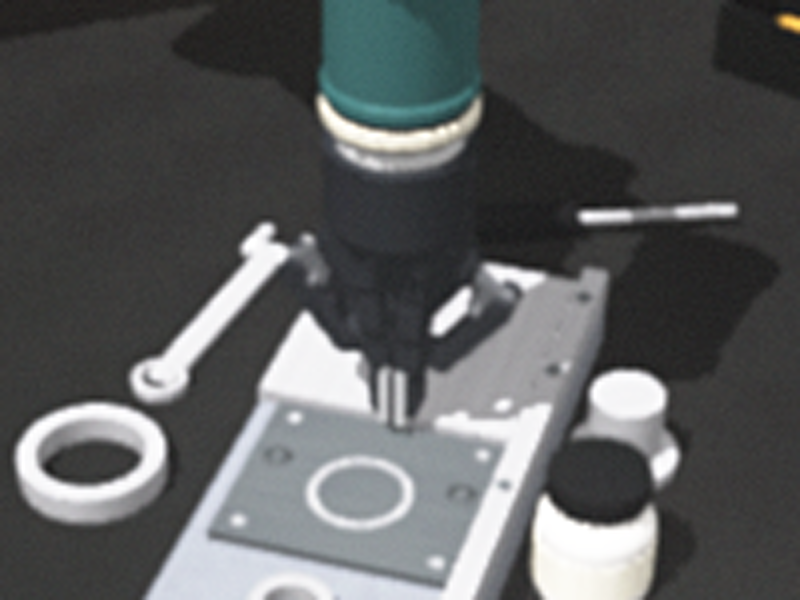

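The force dropped to zero, the plate has sunk to the seat and the pins show in both holes at (280,456) and (460,492). I retreat and verify.

```bash
python3 -m creep '[{"translation":[-1,0,-0.2],"rotation":[0,0,0],"claw":1},{"translation":[-5,0,-2],"rotation":[0,0,0],"claw":1},{"translation":[-10,-3,-6],"rotation":[0,0,0],"claw":1},{"translation":[-12,-8,-10],"rotation":[0,0,0],"claw":1},{"translation":[-12,-13,-14],"rotation":[0,0,0],"claw":1},{"translation":[-12,-18,-18],"rotation":[0,0,0],"claw":1},{"translation":[-12,-18,-22],"rotation":[0,0,0],"claw":1},{"translation":[-12,-18,-22],"rotation":[0,0,0],"claw":1}]'
python3 - <<'E'
from h import *
where()
p,d=camera("top"); crop(p,138,145,200,150,4,"pics/t8.png")
np.save("pics/d8.npy",d)
d0=np.load("pics/top0.npy"); i=camera_info("top"); R=i["R"];t=i["t"]
c=R.T@(-t)
for n,(x,y) in dict(c=(0,-59),lead=(0,-105),trail=(20,-15),left=(-58,-70),right=(58,-70),seat=(0,-150),ledge=(0,40)).items():
    w=np.r_[O+X*x/1e3+Y*y/1e3,.036]; u,v=np.round(proj("top",w)).astype(int)
    z=np.median(d[v-1:v+2,u-1:u+2]); q=R.T@(np.array([(u-i["cx"])/i["fx"],(v-i["cy"])/i["fy"],1])*z-t); print(n,(u,v),"z mm",round(q[2]*1e3,1))
E
```

```text
clock: 13.95
eef_pos: [0.3496, 0.275, 0.2368]
eef_rot: [2.592, 1.564, 1.361]
force: [0.3, 1.1, 0.6]
gripper_width: 0.0001
t 13.95 tip fix mm [-174.5  217.8  163.8] F fix [0.6 1.  0.6] w 0.0001
c (np.int64(258), np.int64(212)) z mm 36.6
lead (np.int64(279), np.int64(202)) z mm 36.1
trail (np.int64(233), np.int64(212)) z mm 34.5
left (np.int64(275), np.int64(236)) z mm 35.4
right (np.int64(250), np.int64(184)) z mm 33.9
seat (np.int64(299), np.int64(192)) z mm 30.2
ledge (np.int64(212), np.int64(233)) z mm 37.9
```

View pics/t8.png

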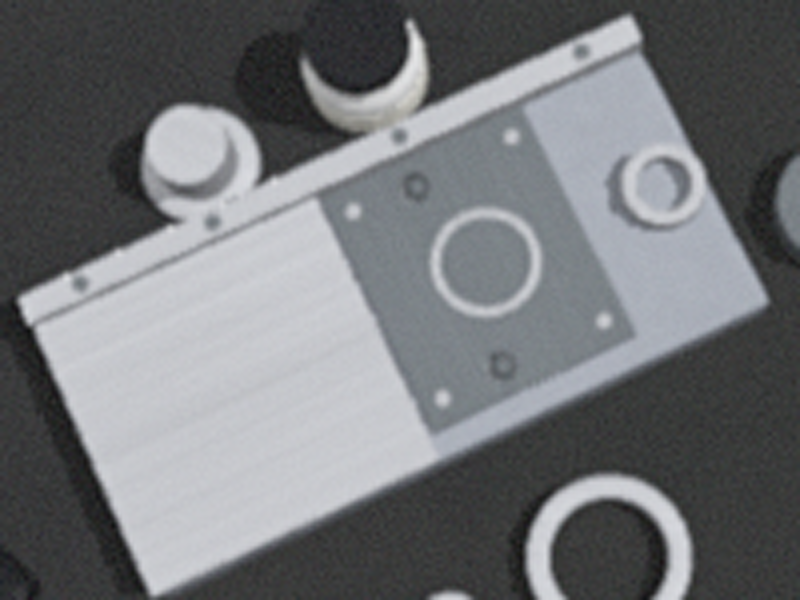

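The plate lies on the seat with the pins visible in both holes, at (416,187) and (503,366), the same spots as the pins at the start. Its top is near 35 mm against 36 mm expected, and it is level within the noise. The ring, bush and jar have not moved.

```bash
python3 -c "
from rig import *
hand_in()"
```

```text
the job is handed in; nothing more can be done
```

The cover plate is home on the sunken seat with both holes over their pins, and I handed the job in at about 14 s on the robot's clock. With shut fingers I pushed it flush against the fence (17 N at the stall). Then I pushed its trailing edge slowly along the fence until it dropped and the push force fell to zero.

Last checks:
- **Pins:** in the top picture both pins show inside the holes, within about 2 crop pixels (under 1 mm) of where they stood at the start.
- **Height and level:** the plate's top measured 34 to 37 mm at five points, against 36 mm expected. It looks level, but those depth readings are only good to about 2 mm.
- **Bystanders:** I judged these by eye. The spacer, bush and jar, and the parts of the race and collar in the last picture, are where they were. The wrench and screwdriver looked unmoved in the picture before I withdrew, but they are mostly outside the last crop.
- **Robot:** it is withdrawn and clear, with about 1 N on the force sensor, which is noise.

One reading I did not explain: an upward force of up to 10 N on the fingers during the push, from friction or light contact with the ledge. It was well within the limits.

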